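# Brush the clay offcuts off the tile press bed

## Robot

A 7-joint arm with a two-finger parallel gripper is mounted at the origin on the work surface. World frame = base frame: x ahead of the robot, y to its left, z up, the work surface at z = 0. Lengths are in m, angles in degrees, forces in N, time in s.
With the tool pointing down it reaches from about 0.425 to 0.875 m from the base axis. Payload 4.7 kg.
Tool frame: the origin (TCP) lies between the finger pads, 19 mm behind the fingertips; this is the grasp point; z points along the fingers, y is the line along which they close (so a half turn about z gives the same grasp; the last joint's range is limited). The gripper opens to 87 mm and grips with 3 to 60 N. Pads are 19 mm wide; open, the fingers measure 117 mm over their backs; the gripper's body (75 mm by 190 mm) begins 51 mm behind the grasp point.
Start: joints at [-73.849, 18.392, -4.016, 83.108, 1.295, 78.541, -3.26], TCP at [0.172, 0.627, 0.241] pointing down, gripper open.
Joint ranges: [-163.93, 163.93], [-17.29, 119.83], [-79.2, 71.16], [3.27, 140.29], [-89.18, 269.18], [5.43, 117.66], [-154.24, 154.24]. Speed limits (degrees/s): [147.25, 147.25, 180, 180, 180, 180, 180].

## Interface

Orientations are given as [roll, pitch, yaw] about the fixed x, y, z axes, in that order (R = Rz(yaw) Ry(pitch) Rx(roll)).
In Python, from cell import get_obs, eyes, env gives the robot as it stands.
- The arm moves only by the tool servo_tool, never from a script. Its argument "series" is a list that holds one entry, the list of rows, each a list of 7 numbers: the shift along the tool's x, y, z in units of 300 mm (1.0 is 300 mm), then the turn, a rotation vector about the tool's x, y, z in units of pi rad (1.0 is pi rad), then the opening, from 0 (shut) to 1 (fully open). In form: [[[tx, ty, tz, wx, wy, wz, gripper], ...]]. A call has 1 to 12 rows; each row is the pose to reach, as a shift and turn from the pose commanded when the call began, along the tool's axes at that moment, turning the shorter way round; what a row does not reach only later rows make up. A row lasts 1/12 s, in which the tool goes at most 41.7 mm and 7.16 degrees, less where a joint would pass 70% of its speed; a pose out of reach is approached as far as the arm can. A call with a number of a shift or a turn outside -1 to 1 is refused whole. A call with a gripper value outside its range is refused whole. The fingers move at their own pace and stop on an object; "grip_force" is the grip in N (left out, the last holds). Time passes only in rows, so rows that repeat a pose let the fingers close. It gives the time, the measured TCP pose, the force, the opening and the grip force at its end, in the units of the state.
- get_obs(): the state, without advancing time (a new reading comes with each control period).
- eyes.read_camera(name): name is "scene" or "top" or "wrist"; returns a dict with "frame" (480x640x3 uint8, red, green, blue), "depth" (480x640 float32, m along the optical axis (not along the pixel's ray), 0 where there is no reading), "fx", "fy", "cx", "cy" (pixels), "origin" and "rotation" of the camera in the world; the wrist camera has in their place "mount" (4x4, takes a point from camera to tool coordinates, whose origin is the TCP and whose axes are the flange's). Camera axes: x right, y down, z forward; pixel columns grow to the right and rows downward; lengths in m; the calibration is good to about 2 mm. A picture is of the moment at which its call begins: read the wrist's pose just before it.
- env.sign_off(): hands the job in; it is judged then, once.
The state is a dict: "time_s": time; "qpos": joint angles; "joint_velocities": joint speeds; "effort": joint torques, N m; "tool_pos": TCP position; "tool_rot": TCP orientation; "force": force on the tool from outside, world axes, zero at the start; "wrist_torque": the same for the moment, N m; "grip_width": finger opening in m; "grasp_force": force on a finger pad.
Only numpy, scipy, OpenCV 4.12 (cv2) and the standard library are available. Lean on these libraries where they do the work, as an engineer would, in place of code of your own. Each camera call takes 0.05 s, during which the arm holds its last target. There are 200 camera calls.

## Task

Pick up the brush by its leaning handle and use it to sweep the three clay offcuts out from under the raised platen of the tile press, over the front edge of the bed and down into the scrap tray; touch the offcuts only with the brush. Leave the pressed tile and the steel die where they lie on the bed, and do not shift the tub or the jar. Then stand the brush back on its bristles on its plywood board and let go.

Things in the scene. Friction and masses are not known exactly. Their poses are not given: they have to be found in the camera images.
- press: Fixed hand tile press; origin on the table under the middle of its bed, x to its back (away from the robot), y to its left, z up. Flat steel bed 205 (x) by 300 (y) mm, top 60 mm above the table; front edge at x = -85, open; back stop 12 mm high at x = 112 to 120. Two 28 mm columns on feet (70 by 36, 50 high) at x = 20, y = -165 and 165 mm.
- press_edge (a point): Middle of the top of the bed's open front edge, at (-85, 0, 60) mm in the press's frame; the tray is just below it.
- press_platen (a point): Middle of the platen's lower front edge, at (-20, 0, 270) mm in the press's frame. Fixed platen over the bed: x = -20 to 80, y = -125 to 125, z = 270 to 295 mm. Above it the crosshead: x = -55 to 85, y = -185 to 185, z = 360 to 420 mm. An upright gripper over the offcuts would strike these; held along the brush handle, leaning 40 degrees to the front, it clears them.
- tray: Fixed open aluminium scrap tray on the table, right against the front edge of the bed (3 mm gap), at the same yaw as the press, shifted up to 20 mm sideways. Outside 150 (x) by 220 (y) by 50 mm high, walls and floor 4 mm; its rim is 10 mm below the bed's top. Origin at the centre of its underside; x to the press, z up.
- scrap_a: Clay offcut, L-shaped in plan, 34 by 25 mm, 20 mm high, on the press bed. Dry grey clay, rigid, about 30 g. Origin at the centre of its underside as it lies at the start.
- scrap_b: Clay offcut, a round plug from a hole cutter, 30 mm diameter, 22 mm high, standing on the bed. Dry grey clay, rigid, about 30 g. Origin at the centre of its underside as it lies at the start.
- scrap_c: Clay offcut, stepped block, 28 by 24 mm, 22 mm high, on the bed. Dry grey clay, rigid, about 30 g. Origin at the centre of its underside as it lies at the start. The three start side by side at press y = -55, 0 and 55 mm (any order), press x between -30 and 12 mm, any yaw.
- tile: Pressed clay tile 100 by 55 by 12 mm, 120 g, loose on the bed at about press y = +116 or -116 mm, long side along press x; the 177 mm between tile and die are the lane for the sweeping. Origin at the centre of its underside. Must stay within 10 mm of where it lies.
- die: Open-topped steel die 100 by 55 by 28 mm, 0.6 kg, loose on the bed on the other side from the tile, long side along press x. Origin at the centre of its underside. Must stay within 10 mm of where it lies.
- brush: Bench brush, 120 g, standing freely and stably on its bristles on the board. Origin at the centre of the bristles' flat underside, z up. Rigid tan bristles 36 (x) by 80 (y) by 40 mm high, wooden block 38 by 84 mm above them up to 54 mm. A straight wooden handle leans 40 degrees to the brush's -x (roughly to the robot): 22 mm wide in y, 18 thick, axis from (-5,0,45) to (-114,0,175).
- brush_grip (a point): Point on the axis of the brush handle, at (-95, 0, 152) mm in the brush's frame, 30 mm from the handle's free end: a good grasp is here, fingers closing along the brush's y, tool pointing down the handle (tilted 40 degrees from vertical).
- board: Fixed plywood board 140 (x) by 120 (y) by 12 mm lying on the table to the left or right of the press; the brush stands on it. Origin at the centre of its underside.
- tub: Open white plastic tub, 90 mm across, 75 mm high, loose on the table beside the back of the press. Origin at the centre of its underside. Must not shift by 20 mm.
- jar: Closed glass jar, 70 mm across, 100 mm high, loose on the table beside the back of the press, on the other side. Origin at the centre of its underside. Must not shift by 20 mm.
Things that resemble listed ones, but are neither listed nor needed, are in the scene too. What is shaped like the brush but blue is not meant.

How it is judged:
By the outcome, as a careful person would: the job done as asked, in the order asked, and still so for the second after the job is handed in, with the robot touching nothing.
It also fails if it takes over 58 s, if anything falls off the work surface, if the arm or the gripper's body presses on something with over 40 N, if the wrist force passes 120 N, or if a joint passes its speed limit or range.

## Working session

There is one attempt and no reset: what is moved stays moved. The work goes in short steps, Python scripts to look and compute and a tool call to move; the robot and the scene stay as the last step left them, time stands still between calls to the robot, and variables do not carry over. Pictures are saved under pics/ and viewed, at most 10 in all, crops included, and the job is handed in when it is done.

Besides the shell and the picture viewer there is one more tool, called after "Call:" as name(argument=value, ...) on one line, values as JSON. servo_tool: Moves the arm, as the interface text tells. Shifts and turns lie within -1 to 1; 1 stands for 300 mm of shift or pi rad of turn. Its arguments: {"type":"object","properties":{"series":{"type":"array"},"grip_force":{"type":"number"}},"required":["series"]}

```bash
mkdir -p pics; ls
cat > h.py <<'E'
import numpy as np, cv2
from scipy.spatial.transform import Rotation as R
from cell import get_obs, eyes, env
def cloud(c):
    d=c["depth"]; v,u=np.indices(d.shape)
    p=np.stack([(u-c["cx"])/c["fx"]*d,(v-c["cy"])/c["fy"]*d,d],-1)
    P=p@np.array(c["rotation"]).T+np.array(c["origin"]); P[d==0]=np.nan
    return P
def save(n,f,s=1): cv2.imwrite(n,cv2.resize(f[:,:,::-1],None,fx=s,fy=s))
E
python3 - <<'E'
from h import *
o=get_obs(); print(o)
for n in("scene","top"):
    c=eyes.read_camera(n); save(f"pics/{n}.png",c["frame"]); np.save(n+".npy",cloud(c)); np.save(n+"_f.npy",c["frame"])
    print(n,c["origin"],c["rotation"],c["fx"])
E
```

```text
pics
{'time_s': 0.0, 'qpos': array([-73.84825822,  18.43912512,  -4.01598705,  83.17522524,
         1.29433032,  78.54046185,  -3.26138803]), 'joint_velocities': array([-0.02242759, -0.02858161, -0.04387313, -0.06133563,  0.01016285,
        0.04254234,  0.02345345]), 'effort': array([ 5.33572202e-04, -4.91270041e+01, -4.03928831e-01, -3.12535214e+01,
       -6.40128320e-02,  4.33974189e-02,  1.66256959e-04]), 'tool_pos': array([0.17189882, 0.62631888, 0.24015796]), 'tool_rot': array([-1.79890396e+02,  4.96434097e-03,  1.64656930e+02]), 'force': array([0.6151836 , 0.92589678, 0.71652608]), 'wrist_torque': array([-0.04174251, -0.01969205, -0.02108615]), 'grasp_force': 0.0, 'grip_width': 0.08712006674806201}Traceback (most recent call last):
  File "<stdin>", line 4, in <module>
  File "h.py", line 7, in cloud
    P=p@np.array(c["rotation"]).T+np.array(c["origin"]); P[d==0]=np.nan
      ~~~~~~~~~~~~~~~~~~~~~~~~~~~^~~~~~~~~~~~~~~~~~~~~~
ValueError: operands could not be broadcast together with shapes (480,640) (3,)
```

View pics/scene.png

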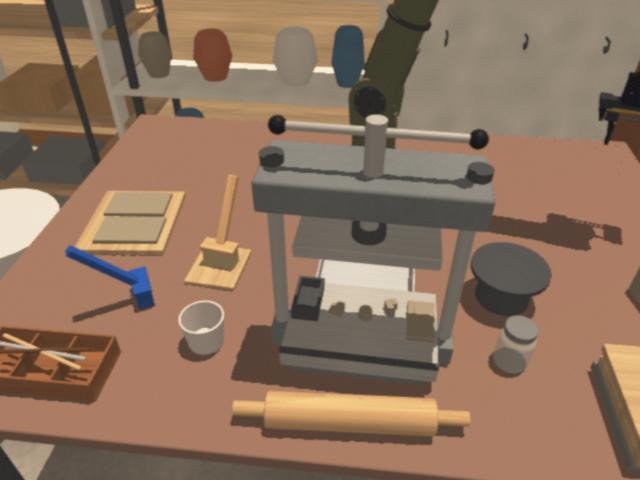

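The scene camera faces the robot. The tan brush stands on its board at about (220,250), with its handle to (232,180). The blue look-alike is at (140,287). The press is at (375,260), with the die at (308,298), the tile at (421,320) and the offcuts at (337,308), (366,312) and (391,303).

Run:
```python
from h import *
for n in("scene","top"):
    c=eyes.read_camera(n); save(f"pics/{n}.png",c["frame"]); np.savez(n,**c)
    print(n,c["origin"],c["rotation"],c["fx"],c["cx"])
w=eyes.read_camera("wrist"); print(w["mount"],w["fx"]);
```

```text
scene [1.41338603 0.00361846 0.86159718] [-129.41339421   -0.60805631   95.96777218] 529.6795395718008 328.10876732774096
top [ 0.48793845 -0.07365054  1.24560163] [-176.37594239    0.79959163  -91.67289039] 476.90602729624743 319.5248664221733
[[ 1.17497972e-03 -9.52412122e-01 -3.04811038e-01  8.43503919e-02]
 [ 9.99999091e-01  1.32083196e-03 -2.72292367e-04  4.03838498e-04]
 [ 6.61938712e-04 -3.04810441e-01  9.52412808e-01 -1.42831055e-01]
 [ 0.00000000e+00  0.00000000e+00  0.00000000e+00  1.00000000e+00]] 373.2791517247121
```

View pics/top.png

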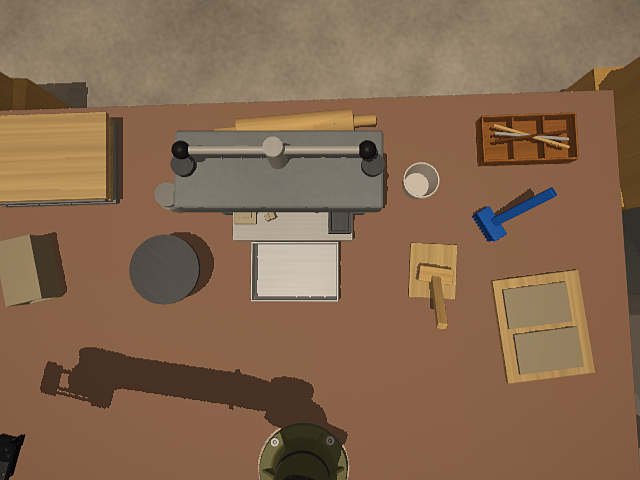

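The top view has +x up and +y to the left. The brush block is at (436,272) on the board (432,270), with the handle end at (441,325). The tray is at (295,271), the bed front edge runs along row 239, columns 233–352, and the die is at (340,222).

Candidates for the brush: tan brush at (436,272), blue brush at (515,213) and the sticks in the box at (527,137). I choose the tan one on the plywood board.

```bash
sed -i 's/np.array(c\["rotation"\]).T/R.from_euler("xyz",c["rotation"],degrees=True).as_matrix().T/' h.py
python3 - <<'E'
from h import *
c=np.load("top.npz"); P=cloud(c); f=c["frame"]
print("table z",np.nanmedian(P[330:340,200:400,2]))
def rect(m,name):
    n,l,s,_=cv2.connectedComponentsWithStats(m.astype(np.uint8)); k=1+np.argmax(s[1:,4]); q=P[l==k]
    r=cv2.minAreaRect((q[:,:2]*1000).astype(np.float32)); print(name,r,"z",np.median(q[:,2]),len(q))
v,u=np.indices(P.shape[:2]); z=P[...,2]
box=lambda a,b,cc,d:(u>a)&(u<b)&(v>cc)&(v<d)
rect(box(225,362,205,242)&(z>.053)&(z<.066),"bed")
rect(box(240,350,235,310)&(z>.042)&(z<.054),"trayrim")
rect(box(165,400,120,220)&(z>.40)&(z<.44),"crosshead")
rect(box(400,465,235,310)&(z>.006)&(z<.02),"board")
rect(box(400,465,235,345)&(z>.056)&(z<.075),"block")
h=box(400,465,235,345)&(z>.08); q=P[h]; print("handle n",len(q)); 
for a in np.arange(.08,.2,.02):
    s=q[(q[:,2]>=a)&(q[:,2]<a+.02)]; 
    if len(s): print(a,s.mean(0),len(s))
rect(box(320,362,205,242)&(z>.075)&(z<.1),"die")
rect(box(225,260,205,242)&(z>.066)&(z<.08),"tile")
c=np.load("scene.npz"); P2=cloud(c); f2=c["frame"]
cv2.imwrite("pics/c1.png",np.hstack([cv2.resize(f2[270:350,280:450,::-1],None,fx=2.4,fy=2.4),cv2.resize(f2[170:250,180:265,::-1],None,fx=2.4,fy=2.4)]))
z=P2[...,2];sub=P2[280:345,320:410]; 
m=np.zeros(z.shape,bool);m[275:345,315:410]=1;m&=(z>.072)&(z<.1)
n,l,s,ce=cv2.connectedComponentsWithStats(m.astype(np.uint8))
for k in range(1,n):
    if s[k,4]>15: q=P2[l==k];print(ce[k],s[k],q.mean(0).round(3),q.min(0).round(3),q.max(0).round(3))
E
```

```text
table z 4.018950741568883e-05
bed ((611.1698608398438, 7.611083984375), (299.331298828125, 68.54971313476562), 88.27802276611328) z 0.05990629770703926 2479
trayrim ((468.1332092285156, -83.89387512207031), (83.19851684570312, 175.6463165283203), 52.76796340942383) z 0.049369184876248084 191
crosshead ((675.8893432617188, 5.6913299560546875), (370.1845703125, 141.4622039794922), 88.14908599853516) z 0.41986674282218894 14277
board ((489.58367919921875, -347.88385009765625), (121.25651550292969, 140.521728515625), 85.2032241821289) z 0.011679105634592513 1806
block ((478.1356506347656, -342.50982666015625), (84.787353515625, 38.9595947265625), 80.22264099121094) z 0.06587497682916599 498
handle n 527
0.08 [ 0.45544789 -0.33665304  0.09079012] 80
0.1 [ 0.43866435 -0.33383996  0.11097879] 77
0.12000000000000001 [ 0.42293991 -0.33095143  0.13041232] 80
0.14 [ 0.40660836 -0.32765796  0.14988565] 87
0.16000000000000003 [ 0.38988046 -0.32482123  0.17000682] 98
0.18000000000000002 [ 0.37263645 -0.32331441  0.18664642] 105
die ((612.7875366210938, -108.89289855957031), (54.27378845214844, 50.75722122192383), 88.09423065185547) z 0.08809118410709105 166
tile ((633.4458618164062, 123.88289642333984), (55.75037384033203, 28.153715133666992), 88.52279663085938) z 0.07241861573835573 273
[319.09268293 293.69268293] [315 277  10  41 205] [ 0.636 -0.088  0.084] [ 0.589 -0.102  0.072] [ 0.693 -0.082  0.091]
[390.94927536 305.08695652] [385 299  13  15 138] [0.647 0.061 0.079] [0.627 0.048 0.072] [0.666 0.074 0.083]
[338.92 306.12] [331 300  15  13 100] [ 0.663 -0.044  0.08 ] [ 0.647 -0.06   0.072] [ 0.673 -0.033  0.086]
[365.44055944 310.69230769] [359 305  14  13 143] [0.67 0.01 0.08] [ 0.655 -0.003  0.072] [0.683 0.023 0.086]
```

View pics/c1.png

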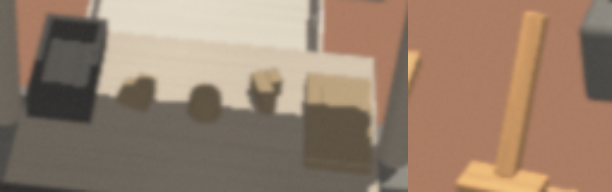

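The crop confirms it: a tan wooden brush with its handle leaning towards the robot. On the bed are the die on the left, three offcuts and the tile on the right. Everything needed is located, so next is a planning helper that only prints numbers, then the approach.

```bash
cat >> h.py <<'E'
import json,os
# world pose = (xyz, rpy); tool held along handle with the camera underneath
def Rt(yaw,pitch=-40): return R.from_euler("xyz",[180,pitch,yaw],degrees=True)*R.from_euler("z",180,degrees=True)
def meas(): o=get_obs(); return np.array(o["tool_pos"]),R.from_euler("xyz",o["tool_rot"],degrees=True)
def cmd():
    if os.path.exists("cmd.json"):
        d=json.load(open("cmd.json")); return np.array(d[0]),R.from_quat(d[1])
    return np.array([.172,.627,.241]),R.from_euler("xyz",[180,0,164.66],degrees=True)
def plan(targets,resync=False):
    p,r=meas() if resync else cmd()
    for t,rt in targets:
        s=np.round(r.inv().apply(np.array(t)-p)/.3,3); w=np.round((r.inv()*rt).as_rotvec()/np.pi,3)
        print([float(x) for x in np.r_[s,w]])
    pe=p+r.apply(s*.3); re=r*R.from_rotvec(w*np.pi); json.dump([pe.tolist(),re.as_quat().tolist()],open("cmd.json","w"))
# brush origin -> grip (TCP) for brush held with heading yaw (deg)
def grip(b,yaw,g=(-.095,0,.152)): return np.array(b)+R.from_euler("z",yaw,degrees=True).apply(g)
PO,PY=np.array([.661,.006,0]),-1.8
def press(x,y,z): return PO+R.from_euler("z",PY,degrees=True).apply(np.array([x,y,z])/1000)
def st():
    o=get_obs(); p,r=cmd(); m=meas()
    print(o["time_s"],"q",np.round(o["qpos"],1),"pos",m[0].round(4),"err mm",((m[0]-p)*1000).round(1),"rot err",np.degrees((r.inv()*m[1]).magnitude()).round(1),"F",np.round(o["force"],1),"w",round(o["grip_width"],4),"gf",round(o["grasp_force"],1))
E
python3 - <<'E'
from h import *
r0=R.from_euler("xyz",[180,0,164.66],degrees=True)
S=R.from_euler
from scipy.spatial.transform import Slerp
g=grip([.478,-.3425,.012],-9.5); print(g)
sl=Slerp([0,1],R.concatenate([r0,Rt(-9.5)]))
plan([((.34,.42,.40),sl(.3)),((.44,.14,.42),sl(.6))])
E
```

```text
[ 0.38430287 -0.32682048  0.164     ]
[-0.723, -0.517, -0.53, -0.003, -0.067, -0.009]
[-1.291, -1.329, -0.597, -0.007, -0.133, -0.019]
```

Call:
servo_tool(series=[[[-0.723,-0.517,-0.53,-0.003,-0.067,-0.009,1],[-0.723,-0.517,-0.53,-0.003,-0.067,-0.009,1],[-0.723,-0.517,-0.53,-0.003,-0.067,-0.009,1],[-0.723,-0.517,-0.53,-0.003,-0.067,-0.009,1],[-0.723,-0.517,-0.53,-0.003,-0.067,-0.009,1],[-0.723,-0.517,-0.53,-0.003,-0.067,-0.009,1],[-0.723,-0.517,-0.53,-0.003,-0.067,-0.009,1],[-0.723,-0.517,-0.53,-0.003,-0.067,-0.009,1]]])

```text
time_s: 0.87
tool_pos: [0.3445, 0.4157, 0.4042]
tool_rot: [179.4, 12.2, 165.8]
force: [1.2, -0.6, 0.5]
grip_width: 0.0869
grasp_force: 0.0
```

Run:
```python
from h import *
from scipy.spatial.transform import Slerp
r0=R.from_euler("xyz",[180,0,164.66],degrees=True)
sl=Slerp([0,1],R.concatenate([r0,Rt(-9.5)]))
st()
plan([((.42,.16,.42),sl(.6))],True); plan([((.43,-.12,.38),sl(1))])
g=grip([.478,-.3425,.012],-9.5);rt=Rt(-9.5)
plan([(g-rt.apply([0,0,.10]),rt)])
```

```text
0.8667 q [-65.9  -0.7   5.2  87.5  11.7  89.4  15.4] pos [0.3445 0.4157 0.4042] err mm [-95.6 275.6 -15.9] rot err 11.9 F [ 1.2 -0.6  0.5] w 0.0869 gf 0.0
[-0.454, -0.765, 0.036, -0.003, -0.065, -0.012]
[-0.153, -0.907, 0.207, -0.005, -0.089, -0.012]
[0.49, -0.706, 0.195, 0.0, 0.0, -0.0]
```

Call:
servo_tool(series=[[[-0.454,-0.765,0.036,-0.003,-0.065,-0.012,1],[-0.454,-0.765,0.036,-0.003,-0.065,-0.012,1],[-0.454,-0.765,0.036,-0.003,-0.065,-0.012,1],[-0.454,-0.765,0.036,-0.003,-0.065,-0.012,1],[-0.454,-0.765,0.036,-0.003,-0.065,-0.012,1],[-0.454,-0.765,0.036,-0.003,-0.065,-0.012,1],[-0.454,-0.765,0.036,-0.003,-0.065,-0.012,1],[-0.454,-0.765,0.036,-0.003,-0.065,-0.012,1]]])

```text
time_s: 1.53
tool_pos: [0.4192, 0.2097, 0.4125]
tool_rot: [-179.5, 23.2, 168.6]
force: [-1.2, 0.5, -0.6]
grip_width: 0.0874
grasp_force: 0.0
```

Call:
servo_tool(series=[[[-0.153,-0.907,0.207,-0.005,-0.089,-0.012,1],[-0.153,-0.907,0.207,-0.005,-0.089,-0.012,1],[-0.153,-0.907,0.207,-0.005,-0.089,-0.012,1],[-0.153,-0.907,0.207,-0.005,-0.089,-0.012,1],[-0.153,-0.907,0.207,-0.005,-0.089,-0.012,1],[-0.153,-0.907,0.207,-0.005,-0.089,-0.012,1],[-0.153,-0.907,0.207,-0.005,-0.089,-0.012,1],[-0.153,-0.907,0.207,-0.005,-0.089,-0.012,1],[-0.153,-0.907,0.207,-0.005,-0.089,-0.012,1]]])

```text
time_s: 2.28
tool_pos: [0.4706, 0.1361, 0.263]
tool_rot: [-172.4, 31.9, 174.4]
force: [1.5, -3.8, 2.0]
grip_width: 0.0873
grasp_force: 0.0
```

Run:
```python
from h import *
st()
g=grip([.478,-.3425,.012],-9.5);rt=Rt(-9.5)
plan([(g-rt.apply([0,0,.10]),rt)],True)
```

```text
2.2833 q [-22.5 -17.3 -13.3 122.7  27.1  57.7  35. ] pos [0.4706 0.1361 0.263 ] err mm [149.8 452.2  22.4] rot err 10.2 F [ 1.5 -3.8  2. ] w 0.0873 gf 0.0
[0.335, -1.552, 0.087, -0.03, -0.044, 0.02]
```

Run:
```python
from h import *
rt=Rt(-5)
plan([((.49,-.08,.29),rt)],True)
g=grip([.478,-.3425,.012],-9.5);rt=Rt(-9.5)
plan([(g-rt.apply([.09,0,0]),rt)])
```

```text
[-0.162, -0.705, 0.09, -0.045, -0.045, 0.0]
[0.184, -0.868, 0.14, 0.017, -0.0, 0.019]
```

Call:
servo_tool(series=[[[-0.162,-0.705,0.09,-0.045,-0.045,0.0,1],[-0.162,-0.705,0.09,-0.045,-0.045,0.0,1],[-0.162,-0.705,0.09,-0.045,-0.045,0.0,1],[-0.162,-0.705,0.09,-0.045,-0.045,0.0,1],[-0.162,-0.705,0.09,-0.045,-0.045,0.0,1],[-0.162,-0.705,0.09,-0.045,-0.045,0.0,1],[-0.162,-0.705,0.09,-0.045,-0.045,0.0,1]]])

```text
time_s: 2.87
tool_pos: [0.5088, 0.0698, 0.1964]
tool_rot: [-175.2, 36.4, 175.9]
force: [-0.5, -1.7, 0.9]
grip_width: 0.087
grasp_force: 0.0
```

Run:
```python
from h import *
p,r=cmd(); st()
g=grip([.478,-.3425,.012],-9.5);rt=Rt(-9.5)
plan([(g-rt.apply([.09,0,0]),rt)],True)
```

```text
2.8667 q [ -7.7 -17.3 -14.9 132.2  27.2  36.7  43.1] pos [0.5088 0.0698 0.1964] err mm [ 56.5 408.  -25.5] rot err 5.7 F [-0.5 -1.7  0.9] w 0.087 gf 0.0
[0.023, -1.375, -0.007, -0.008, -0.019, 0.025]
```

The tilted tool is pinned at joint 2's lower limit. I'll fit a quick kinematic model from the readings so far to see which postures are reachable.

```bash
cat > kin.py <<'E'
import numpy as np, itertools
from scipy.optimize import least_squares
from scipy.spatial.transform import Rotation as R
D=[([-73.848,18.439,-4.016,83.175,1.294,78.540,-3.261],(.1719,.6263,.2402),[-179.89,0.005,164.657]),
([-65.9,-.7,5.2,87.5,11.7,89.4,15.4],(.3445,.4157,.4042),[179.4,12.2,165.8]),
([-22.5,-17.3,-13.3,122.7,27.1,57.7,35.],(.4706,.1361,.263),[-172.4,31.9,174.4]),
([-7.7,-17.3,-14.9,132.2,27.2,36.7,43.1],(.5088,.0698,.1964),[-175.2,36.4,175.9])]
def fk(q,s,off,L):
    ax="zyzyzyz"; r=R.identity(); p=np.zeros(3)
    # link offsets (x,z) after joints: shoulder z, elbow (x,z), wrist(x,z), tool (x,z)
    P={1:(0,L[0]),3:(L[1],L[2]),4:(L[5],0),5:(L[3],L[4]),6:(L[6],0),7:(0,L[7])}
    for i in range(7):
        r=r*R.from_euler(ax[i],s[i]*q[i],degrees=True)
        if i+1 in P: p=p+r.apply([P[i+1][0],0,P[i+1][1]])
    return p,r*R.from_euler("z",off,degrees=True)
LO=np.array([-163.93,-17.29,-79.2,3.27,-89.18,5.43,-154.24]);HI=np.array([163.93,119.83,71.16,140.29,269.18,117.66,154.24])
def fit():
    best=None
    for s3,s5,s7 in itertools.product([1,-1],repeat=3):
        for off in(0,90,180,-90):
            s=[-1,1,s3,1,s5,1,s7]
            e=sum(((fk(q,s,off,np.zeros(8))[1].inv()*R.from_euler("xyz",e,degrees=True)).magnitude())**2 for q,_,e in D)
            if best is None or e<best[0]: best=(e,s,off)
    _,s,off=best
    f=lambda L:np.r_[np.concatenate([fk(q,s,off,L)[0]-p for q,p,_ in D]),.002*(L-[.35,0,.4,0,.4,0,0,.3])]
    L=least_squares(f,[.35,0,.4,0,.4,0,0,.3]).x
    return best,L,f(L)[:12]
(E0,S,OFF),L,res=fit()
def ik(p,r,q0,w=.02,fixq3=None):
    f=lambda q:np.r_[(fk(q,S,OFF,L)[0]-p)*10,(r.inv()*fk(q,S,OFF,L)[1]).as_rotvec()*3,w*np.radians(q-q0)]
    o=least_squares(f,np.clip(q0,LO+.1,HI-.1),bounds=(LO,HI)); q=o.x; P,Rr=fk(q,S,OFF,L)
    return q,np.linalg.norm(P-p)*1000,np.degrees((r.inv()*Rr).magnitude())
E
python3 - <<'E'
from kin import *; from h import *
print(E0,S,OFF,L.round(3),(res*1000).round(1))
q0=np.array(D[3][0])
def show(n,p,r,qs):
  for q in qs:
    a=ik(p,r,np.array(q,float)); print(n,a[0].round(0),a[1].round(1),a[2].round(1))
flip=R.from_euler("z",180,degrees=True)
seeds=[q0,[40,-5,0,110,0,40,100],[40,0,50,110,-50,40,100],[40,0,-50,110,50,40,100]]
seedsA=[[40,0,0,110,0,40,-90],[40,0,50,110,-50,40,-60],[40,0,-50,110,50,40,-60],[20,0,0,110,180,20,90]]
g=grip([.478,-.3425,.012],-9.5)
show("gripB",g,Rt(-9.5),seeds); show("gripA",g,Rt(-9.5)*flip,seedsA)
for x in(50,-100):
  g=grip(press(x,0,62),PY); print(x,g); show("B",g,Rt(PY),seeds);show("A",g,Rt(PY)*flip,seedsA)
E
```

```text
8.844835634707601e-06 [-1, 1, -1, 1, -1, 1, -1] 90 [ 0.194 -0.036  0.456  0.125  0.513 -0.143 -0.037  0.309] [-22.    9.2   3.9  -9.7   0.6  -4.6   4.1  -0.2  -1.2  -1.   -3.2   1.9]
gripB [  7. -17.  48. 133. -25.  34. 154.] 6.5 2.5
gripB [  7. -17.  48. 133. -25.  34. 154.] 6.5 2.5
gripB [  7. -17.  48. 133. -25.  34. 154.] 6.5 2.5
gripB [  7. -17.  48. 133. -25.  34. 154.] 6.5 2.5
gripA [ 23. -16.  39. 136. -36.  37. -11.] 0.0 0.0
gripA [ 20. -17.  42. 136. -35.  36. -12.] 0.0 0.0
gripA [ 55. -15.  13. 137. -46.  44.  -1.] 0.0 0.0
gripA [133.  28. -79. 140. 269.   5.  52.] 119.3 7.8
50 [0.6160222  0.00741348 0.214     ]
B [ -9.  -5.   4. 122.  11.  23.  75.] 0.0 0.0
B [ 24.  -6. -24. 122.  -1.  23.  88.] 0.0 0.0
B [ 11.  -5. -13. 122.   4.  23.  83.] 0.0 0.0
B [ 32.  -6. -31. 122.  -5.  23.  92.] 0.0 0.0
A [ 22.  -5. -22. 122.  -0.  23. -93.] 0.0 0.0
A [ 16.  -5. -17. 122.   2.  23. -95.] 0.1 0.0
A [ 36.  -6. -34. 122.  -7.  23. -86.] 0.0 0.0
A [ -4.  -8.  14. 140. 266.   5.  11.] 21.1 7.9
-100 [0.46609622 0.0121251  0.214     ]
B [ -1. -17.  -3. 132.   6.  31.  79.] 52.4 4.5
B [ -1. -17.  -3. 132.   6.  31.  79.] 52.4 4.5
B [ -1. -17.  -3. 132.   6.  31.  79.] 52.4 4.5
B [ -1. -17.  -3. 132.   6.  31.  79.] 52.4 4.5
A [  -1.  -17.   -3.  132.    6.   31. -101.] 52.4 4.5
A [  -1.  -17.   -3.  132.    6.   31. -101.] 52.4 4.5
A [  -1.  -17.   -3.  132.    6.   31. -101.] 52.4 4.5
A [  0.  -8.   9. 140. 269.   5.   7.] 154.5 8.0
```

```bash
cat >> h.py <<'E'
def A(yaw,pitch=-40): return R.from_euler("xyz",[180,pitch,yaw],degrees=True)
E
python3 - <<'E'
from h import *
plan([((.47,-.02,.34),A(115,-5))],True)
plan([((.44,-.24,.36),A(45,-10))])
E
```

```text
[-0.197, -0.345, -0.422, 0.07, 0.221, 0.323]
[-0.614, -0.4, -0.121, -0.051, 0.024, 0.386]
```

Call:
servo_tool(series=[[[-0.197,-0.345,-0.422,0.07,0.221,0.323,1],[-0.197,-0.345,-0.422,0.07,0.221,0.323,1],[-0.197,-0.345,-0.422,0.07,0.221,0.323,1],[-0.197,-0.345,-0.422,0.07,0.221,0.323,1],[-0.197,-0.345,-0.422,0.07,0.221,0.323,1],[-0.197,-0.345,-0.422,0.07,0.221,0.323,1],[-0.197,-0.345,-0.422,0.07,0.221,0.323,1],[-0.197,-0.345,-0.422,0.07,0.221,0.323,1],[-0.197,-0.345,-0.422,0.07,0.221,0.323,1],[-0.197,-0.345,-0.422,0.07,0.221,0.323,1],[-0.197,-0.345,-0.422,0.07,0.221,0.323,1],[-0.197,-0.345,-0.422,0.07,0.221,0.323,1]]])

```text
time_s: 3.87
tool_pos: [0.4719, -0.0154, 0.3398]
tool_rot: [179.7, -5.6, 115.8]
force: [0.1, 0.3, -0.2]
grip_width: 0.0872
grasp_force: 0.0
```

Run:
```python
from h import *
st(); print(get_obs()["tool_rot"])
plan([((.44,-.24,.36),A(45,-10))],True)
```

```text
3.8667 q [ 5.5 -3.  -3.  96.2 -5.2 89.3 28.5] pos [ 0.4719 -0.0154  0.3398] err mm [ 32.  224.6 -20.2] rot err 70.9 F [ 0.1  0.3 -0.2] w 0.0872 gf 0.0
[179.74446734  -5.63556324 115.79380769]
[-0.618, -0.421, -0.13, -0.052, 0.02, 0.39]
```

Call:
servo_tool(series=[[[-0.618,-0.421,-0.13,-0.052,0.02,0.39,1],[-0.618,-0.421,-0.13,-0.052,0.02,0.39,1],[-0.618,-0.421,-0.13,-0.052,0.02,0.39,1],[-0.618,-0.421,-0.13,-0.052,0.02,0.39,1],[-0.618,-0.421,-0.13,-0.052,0.02,0.39,1],[-0.618,-0.421,-0.13,-0.052,0.02,0.39,1],[-0.618,-0.421,-0.13,-0.052,0.02,0.39,1],[-0.618,-0.421,-0.13,-0.052,0.02,0.39,1],[-0.618,-0.421,-0.13,-0.052,0.02,0.39,1],[-0.618,-0.421,-0.13,-0.052,0.02,0.39,1],[-0.618,-0.421,-0.13,-0.052,0.02,0.39,1]]])

```text
time_s: 4.78
tool_pos: [0.4389, -0.2382, 0.3611]
tool_rot: [179.9, -10.0, 45.0]
force: [-0.6, -0.4, -0.4]
grip_width: 0.0871
grasp_force: 0.0
```

Run:
```python
from h import *
st(); print(get_obs()["tool_rot"])
g=grip([.478,-.3425,.012],-9.5);rt=A(-9.5)
plan([(g+rt.apply([.09,0,0]),rt)],True)   # above-front of the handle
```

```text
4.7833 q [ 20.4  -4.   11.2  95.1  -9.   86.4 -13.1] pos [ 0.4389 -0.2382  0.3611] err mm [-1.   1.7  1.2] rot err 0.1 F [-0.6 -0.4 -0.4] w 0.0871 gf 0.0
[179.89593687 -10.0186924   44.95098949]
[-0.282, 0.267, 0.422, -0.129, 0.153, 0.277]
```

Call:
servo_tool(series=[[[-0.282,0.267,0.422,-0.129,0.153,0.277,1],[-0.282,0.267,0.422,-0.129,0.153,0.277,1],[-0.282,0.267,0.422,-0.129,0.153,0.277,1],[-0.282,0.267,0.422,-0.129,0.153,0.277,1],[-0.282,0.267,0.422,-0.129,0.153,0.277,1],[-0.282,0.267,0.422,-0.129,0.153,0.277,1],[-0.282,0.267,0.422,-0.129,0.153,0.277,1],[-0.282,0.267,0.422,-0.129,0.153,0.277,1],[-0.282,0.267,0.422,-0.129,0.153,0.277,1],[-0.282,0.267,0.422,-0.129,0.153,0.277,1],[-0.282,0.267,0.422,-0.129,0.153,0.277,1]]])

```text
time_s: 5.7
tool_pos: [0.4526, -0.338, 0.2213]
tool_rot: [179.7, -39.8, -9.0]
force: [-0.1, -0.3, 1.0]
grip_width: 0.0867
grasp_force: 0.0
```

Run:
```python
from h import *
st(); print(get_obs()["tool_rot"])
g=grip([.478,-.3425,.012],-9.5);rt=A(-9.5)
c=eyes.read_camera("wrist"); save("pics/w1.png",c["frame"])
plan([(g+rt.apply([.04,0,0]),rt),(g,rt)])
```

```text
5.7 q [ 28.9 -11.9  17.7 126.3 -33.8  37.  -29.5] pos [ 0.4526 -0.338   0.2213] err mm [ 0.3  0.4 -0.6] rot err 0.3 F [-0.1 -0.3  1. ] w 0.0867 gf 0.0
[179.74662175 -39.81748843  -9.0255816 ]
[-0.167, -0.001, 0.0, 0.0, 0.0, 0.0]
[-0.3, -0.001, 0.0, 0.0, 0.0, 0.0]
```

View pics/w1.png

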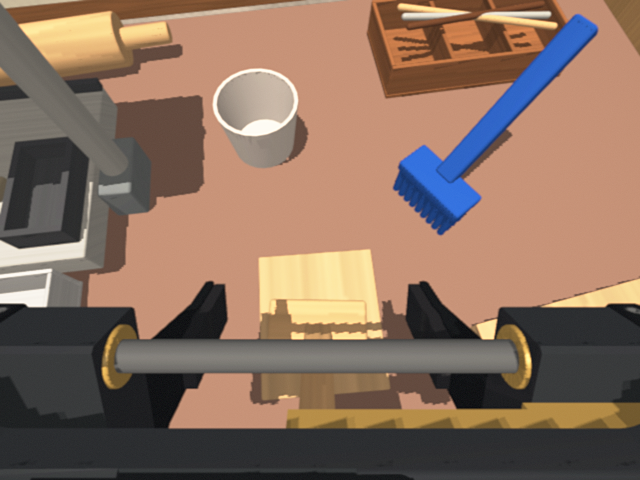

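The wrist view shows the tan handle (column about 320) running centred between the fingers (about 205 and 430). The blue brush is well clear at (435,190). I'll go down onto the handle and grip it.

Call:
servo_tool(series=[[[-0.167,-0.001,0,0,0,0,1],[-0.167,-0.001,0,0,0,0,1],[-0.23,-0.001,0,0,0,0,1],[-0.3,-0.001,0,0,0,0,1],[-0.3,-0.001,0,0,0,0,1],[-0.3,-0.001,0,0,0,0,1],[-0.3,-0.001,0,0,0,0,1]]])

```text
time_s: 6.33
tool_pos: [0.3855, -0.3284, 0.1646]
tool_rot: [179.8, -39.9, -9.3]
force: [0.3, 0.4, 0.9]
grip_width: 0.0869
grasp_force: 0.0
```

Run:
```python
from h import *
st(); print(get_obs()["tool_rot"])
```

```text
6.3333 q [ 30.4 -15.   23.2 135.4 -38.9  34.9 -17.2] pos [ 0.3855 -0.3284  0.1646] err mm [ 1.2 -1.6  0.6] rot err 0.1 F [0.3 0.4 0.9] w 0.0869 gf 0.0
[179.83074814 -39.88042733  -9.34990612]
```

Call:
servo_tool(series=[[[-0.3,-0.001,0,0,0,0,0],[-0.3,-0.001,0,0,0,0,0],[-0.3,-0.001,0,0,0,0,0],[-0.3,-0.001,0,0,0,0,0],[-0.3,-0.001,0,0,0,0,0],[-0.3,-0.001,0,0,0,0,0],[-0.3,-0.001,0,0,0,0,0]]], grip_force=50)

```text
time_s: 6.92
tool_pos: [0.3262, -0.3231, 0.1334]
tool_rot: [177.2, -39.2, -7.3]
force: [-1.0, -0.0, 0.6]
grip_width: 0.0481
grasp_force: 0.0
```

```bash
python3 - <<'E'
s=open('kin.py').read()
s=s.replace(",[-175.2,36.4,175.9])]",""",[-175.2,36.4,175.9]),
([5.5,-3.,-3.,96.2,-5.2,89.3,28.5],(.4719,-.0154,.3398),[179.744,-5.636,115.794]),
([20.4,-4.,11.2,95.1,-9.,86.4,-13.1],(.4389,-.2382,.3611),[179.9,-10.02,44.95]),
([28.9,-11.9,17.7,126.3,-33.8,37.,-29.5],(.4526,-.338,.2213),[179.75,-39.82,-9.03]),
([30.4,-15.,23.2,135.4,-38.9,34.9,-17.2],(.3855,-.3284,.1646),[179.83,-39.88,-9.35])]""")
s=s.replace("[:12]","[:24]")
open('kin.py','w').write(s)
E
python3 - <<'E'
from kin import *; from h import *
st()
print(L.round(3),(res*1000).round(1))
q0=np.array(D[7][0])
for x,z,pit in((50,62,-40),(-20,62,-40),(-60,62,-40),(-80,62,-40),(-80,62,-35),(-80,62,-45),(-80,80,-40),(-80,62,-30)):
  g=grip(press(x,0,z),PY); a=ik(g,A(PY,pit),np.array([10,-10,0,120,0,25,-90.])); print(x,z,pit,g.round(3),a[0].round(0),a[1].round(1),a[2].round(1))
E
```

```text
6.9167 q [ 83.8 -14.8 -18.3 139.7 -56.7  43.4   5.9] pos [ 0.3262 -0.3231  0.1334] err mm [-58.    3.7 -30.6] rot err 2.3 F [-1.  -0.   0.6] w 0.0481 gf 0.0
[ 0.294 -0.017  0.49  -0.035  0.518  0.057 -0.011  0.396] [-25.8   9.7   2.8 -19.8  13.   -0.  -11.   21.1  -3.5  -4.2  30.3   1.1
  -3.2  27.8  -2.5  12.1  26.   -1.6  14.7  13.1   4.   10.5  18.1  -0.3]
50 62 -40 [0.616 0.007 0.214] [  6.  -9.  -7. 127.   3.  22. -96.] 0.0 0.0
-20 62 -40 [0.546 0.01  0.214] [  -3.  -17.    0.  133.    7.   25. -100.] 8.1 0.7
-60 62 -40 [0.506 0.011 0.214] [  -4.  -17.    1.  133.   10.   28. -103.] 35.4 3.7
-80 62 -40 [0.486 0.011 0.214] [  -6.  -17.    1.  133.   11.   30. -105.] 47.9 5.3
-80 62 -35 [0.486 0.011 0.214] [  -4.  -17.    0.  130.    7.   37. -100.] 33.6 4.6
-80 62 -45 [0.486 0.011 0.214] [  -7.  -17.    1.  138.   22.   20. -116.] 61.7 4.4
-80 80 -40 [0.486 0.011 0.232] [  -6.  -17.    1.  130.   11.   34. -105.] 51.9 6.6
-80 62 -30 [0.486 0.011 0.214] [ -4. -17.   0. 128.   4.  43. -98.] 19.8 3.1
```

I repeated an absolute offset in a new call, so the tool moved 90 mm further, out past the back of the handle. The forces stayed low. I'll open again and re-approach.

Call:
servo_tool(series=[[[0,0,0,0,0,0,1],[0,0,0,0,0,0,1],[0,0,0,0,0,0,1],[0,0,0,0,0,0,1],[0,0,0,0,0,0,1],[0,0,0,0,0,0,1],[0,0,0,0,0,0,1],[0,0,0,0,0,0,1]]])

```text
time_s: 7.58
tool_pos: [0.3255, -0.3217, 0.1322]
tool_rot: [177.3, -39.1, -7.4]
force: [0.2, -0.0, 0.3]
grip_width: 0.0858
grasp_force: 0.0
```

Run:
```python
from h import *
st()
g=grip([.478,-.3425,.012],-9.5);rt=A(-9.5)
c=eyes.read_camera("top"); P=cloud(c); z=P[...,2]; np.savez("top2",**c)
m=np.zeros(z.shape,bool); m[235:345,400:465]=1
q=P[m&(z>.056)&(z<.08)]; print("block",cv2.minAreaRect((q[:,:2]*1000).astype(np.float32)))
save("pics/t2.png",c["frame"][200:400,350:550],3)
plan([(g,rt)],True)
```

```text
7.5833 q [ 83.2 -14.8 -17.8 139.9 -56.5  43.3   5.8] pos [ 0.3255 -0.3217  0.1322] err mm [-58.8   5.1 -31.9] rot err 2.1 F [ 0.2 -0.   0.3] w 0.0858 gf 0.0
block ((473.2974548339844, -341.8372497558594), (84.83621215820312, 48.559906005859375), 80.2699966430664)
[0.22, -0.011, 0.042, 0.008, 0.005, 0.009]
```

View pics/t2.png

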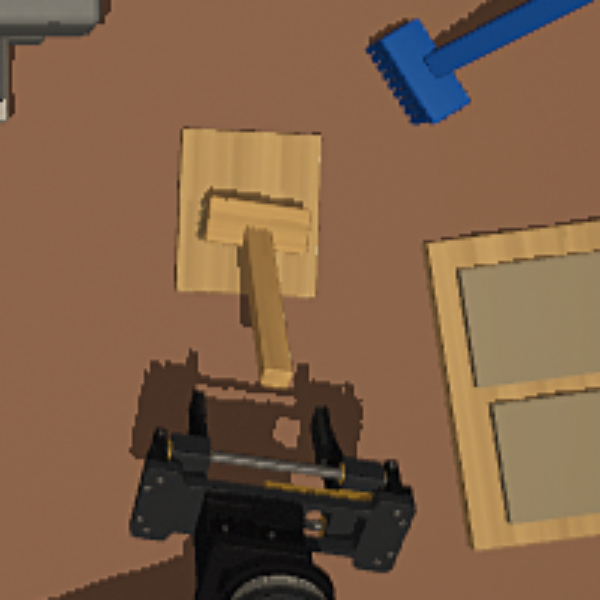

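The brush is untouched on its board, with the handle end at (278,378) just ahead of the open fingers at (200,410) and (322,425). I'll go back up onto the grip point.

Call:
servo_tool(series=[[[0.11,-0.011,0.021,0.008,0.005,0.009,1],[0.22,-0.011,0.042,0.008,0.005,0.009,1],[0.22,-0.011,0.042,0.008,0.005,0.009,1],[0.22,-0.011,0.042,0.008,0.005,0.009,1],[0.22,-0.011,0.042,0.008,0.005,0.009,1],[0.22,-0.011,0.042,0.008,0.005,0.009,1]]])

```text
time_s: 8.13
tool_pos: [0.3829, -0.327, 0.1628]
tool_rot: [-179.8, -40.0, -9.7]
force: [-0.3, -0.7, -0.7]
grip_width: 0.087
grasp_force: 0.0
```

Run:
```python
from h import *
st()
```

```text
8.1333 q [ 81.5 -12.6 -22.7 134.3 -55.2  42.4  -4. ] pos [ 0.3829 -0.327   0.1628] err mm [-1.6 -0.1 -1.1] rot err 0.2 F [-0.3 -0.7 -0.7] w 0.087 gf 0.0
```

Call:
servo_tool(series=[[[0,0,0,0,0,0,0],[0,0,0,0,0,0,0],[0,0,0,0,0,0,0],[0,0,0,0,0,0,0],[0,0,0,0,0,0,0],[0,0,0,0,0,0,0],[0,0,0,0,0,0,0],[0,0,0,0,0,0,0],[0,0,0,0,0,0,0],[0,0,0,0,0,0,0]]], grip_force=50)

```text
time_s: 8.97
tool_pos: [0.3839, -0.3274, 0.1638]
tool_rot: [-179.9, -40.1, -9.6]
force: [0.0, -0.4, -0.5]
grip_width: 0.0282
grasp_force: 0.0
```

Run:
```python
from h import *
st()
# add lateral offsets: general per-link 3-vectors fit
import kin
from kin import *
D+= [([83.2,-14.8,-17.8,139.9,-56.5,43.3,5.8],(.3255,-.3217,.1322),[177.3,-39.1,-7.4]),([81.5,-12.6,-22.7,134.3,-55.2,42.4,-4.],(.3829,-.327,.1628),[-179.8,-40,-9.7])]
def G(q):
    ax="zyzyzyz"; r=R.identity(); out=[]
    for i in range(7):
        r=r*R.from_euler(ax[i],S[i]*q[i],degrees=True); out.append(r.as_matrix())
    return np.hstack(out)
M=np.vstack([G(q) for q,_,_ in D]); b=np.concatenate([p for _,p,_ in D])
x0=np.zeros(21); x0[[2,8,14,20]]=.3,.45,.45,.3
lam=.003
x=x0+np.linalg.solve(M.T@M+lam**2*np.eye(21),M.T@(b-M@x0)); np.save("links.npy",x)
print(x.reshape(7,3).round(3),np.abs(M@x-b).max()*1000)
```

```text
8.9667 q [ 81.5 -12.6 -22.8 134.2 -55.3  42.4  -4. ] pos [ 0.3839 -0.3274  0.1638] err mm [-0.5 -0.5 -0.1] rot err 0.1 F [ 0.  -0.4 -0.5] w 0.0282 gf 0.0
[[ 0.    -0.008  0.249]
 [-0.001 -0.008  0.009]
 [ 0.002 -0.005  0.459]
 [ 0.    -0.005  0.032]
 [-0.     0.     0.482]
 [ 0.001  0.     0.025]
 [ 0.    -0.     0.325]] 0.45978019422238114
```

Call:
servo_tool(series=[[[0,0,0,0,0,0,0],[0,0,0,0,0,0,0],[0,0,0,0,0,0,0],[0,0,0,0,0,0,0],[0,0,0,0,0,0,0]]], grip_force=50)

```text
time_s: 9.38
tool_pos: [0.3839, -0.3274, 0.1639]
tool_rot: [-179.9, -40.1, -9.6]
force: [0.4, -0.2, -0.7]
grip_width: 0.0218
grasp_force: 50.0
```

```bash
cat > ik.py <<'E'
import numpy as np
from scipy.optimize import least_squares
from scipy.spatial.transform import Rotation as R
S=[-1,1,-1,1,-1,1,-1];X=np.load("links.npy").reshape(7,3)
LO=np.array([-163.93,-17.29,-79.2,3.27,-89.18,5.43,-154.24]);HI=np.array([163.93,119.83,71.16,140.29,269.18,117.66,154.24])
def fk(q):
    r=R.identity();p=np.zeros(3)
    for i in range(7): r=r*R.from_euler("zyzyzyz"[i],S[i]*q[i],degrees=True);p=p+r.apply(X[i])
    return p,r*R.from_euler("z",90,degrees=True)
def ik(p,r,q0,w=.01):
    def f(q):
        a,b=fk(q); return np.r_[(a-p)*10,(r.inv()*b).as_rotvec()*3,w*np.radians(q-q0)]
    q=least_squares(f,np.clip(q0,LO+.2,HI-.2),bounds=(LO,HI)).x;a,b=fk(q)
    return q.round(0),round(np.linalg.norm(a-p)*1000,1),round(np.degrees((r.inv()*b).magnitude()),1)
E
python3 - <<'E'
from h import *; from ik import *
st()
for x,y,z,pit in((50,0,62,-40),(-20,0,62,-40),(-60,0,62,-40),(-80,0,62,-40),(-80,45,62,-40),(-80,-45,62,-40)):
  for yo in (0,15,-15,30):
    g=grip(press(x,y,z),PY+yo)
    for q0 in([30,-10,-40,120,-20,25,-70],[-20,-10,30,120,20,25,-100]):
      a=ik(g,A(PY+yo,pit),np.array(q0,float))
      print(x,y,yo,g.round(3),*a)
E
```

```text
9.3833 q [ 81.5 -12.6 -22.8 134.2 -55.3  42.4  -4. ] pos [ 0.3839 -0.3274  0.1639] err mm [-0.5 -0.5 -0.1] rot err 0.1 F [ 0.4 -0.2 -0.7] w 0.0218 gf 50.0
50 0 0 [0.616 0.007 0.214] [ 43. -10. -45. 124.  -8.  23. -89.] 0.0 0.0
50 0 0 [0.616 0.007 0.214] [ -26.  -10.   18.  126.   20.   25. -114.] 0.0 0.0
50 0 15 [ 0.618 -0.017  0.214] [ 34.  -6. -27. 122. -34.  29. -45.] 0.0 0.0
50 0 15 [ 0.618 -0.017  0.214] [-48. -14.  49. 125.  -2.  26. -71.] 0.0 0.0
50 0 -15 [0.62  0.032 0.214] [  70.  -17.  -76.  120.    2.   27. -119.] 0.0 0.0
50 0 -15 [0.62  0.032 0.214] [ -28.   -6.   11.  122.   41.   35. -152.] 0.0 0.0
50 0 30 [ 0.627 -0.04   0.214] [ 43.   1. -28. 117. -43.  40. -18.] 0.0 0.0
50 0 30 [ 0.627 -0.04   0.214] [-24.  -2.  39. 119. -42.  40. -19.] 0.0 0.0
-20 0 0 [0.546 0.01  0.214] [   4.  -17.  -10.  132.    6.   26. -102.] 3.5 0.3
-20 0 0 [0.546 0.01  0.214] [   3.  -17.   -9.  132.    6.   26. -103.] 3.5 0.3
-20 0 15 [ 0.549 -0.015  0.214] [ 28. -16. -18. 130. -37.  32. -42.] 0.0 0.0
-20 0 15 [ 0.549 -0.015  0.214] [ -8. -17.  13. 131. -18.  28. -58.] 0.0 0.0
-20 0 -15 [0.5
[... 2163 characters left out ...]
14] [ 25. -17.  -9. 132. -45.  44. -19.] 5.7 0.9
-80 -45 0 [ 0.485 -0.033  0.214] [ 13. -17.  -9. 132.  -9.  31. -82.] 44.6 5.1
-80 -45 0 [ 0.485 -0.033  0.214] [ 13. -17.  -9. 132.  -9.  31. -82.] 44.6 5.1
-80 -45 15 [ 0.487 -0.058  0.214] [ 30. -17.  -9. 132. -42.  40. -28.] 21.3 3.1
-80 -45 15 [ 0.487 -0.058  0.214] [ 30. -17.  -9. 132. -42.  40. -28.] 21.3 3.1
-80 -45 -15 [ 0.489 -0.009  0.214] [  -7.  -17.   -9.  132.   33.   39. -146.] 28.9 4.0
-80 -45 -15 [ 0.489 -0.009  0.214] [  -7.  -17.   -9.  132.   33.   39. -146.] 28.9 4.0
-80 -45 30 [ 0.496 -0.081  0.214] [ 36. -14.  -7. 129. -47.  50.  -7.] 0.0 0.0
-80 -45 30 [ 0.496 -0.081  0.214] [ -2. -17.  26. 130. -34.  45. -17.] 0.0 0.0
```

Gripped: 21.8 mm width at 50 N. The model, now good to 0.5 mm, shows that a straight 40° lean can't pull the brush to the bed's front edge. I'll check combinations of yaw and brush tip there.

```bash
cat >> h.py <<'E'
GA=R.from_euler("xyz",[180,-40,0],degrees=True)
def bp(fx,y,zc,yaw=0,tip=0):
    "tool pose: mid of brush front(-x) lower edge at press x=fx,y (mm); lowest point at zc mm; yaw rel. press; tip: handle more upright"
    rb=R.from_euler("z",PY+yaw,degrees=True)*R.from_euler("y",tip,degrees=True)
    e=rb.apply([-.018,0,0]); low=min(e[2],-e[2])
    t=press(fx,y,zc); o=t-e; o[2]=t[2]-low
    return o+rb.apply([-.095,0,.152]),rb*GA
E
python3 - <<'E'
from h import *; from ik import *
for y in(45,0,-45):
  for fx in(-60,-90):
    for yaw in(-20,0,20,30):
      r=[]
      for tip in(0,10,15,20,25):
        p,rt=bp(fx,y,62,yaw,tip); a=min((ik(p,rt,np.array(q,float)) for q in([30,-10,-20,125,-20,35,-50],[-10,-10,0,125,20,35,-110])),key=lambda t:t[1]); r.append((tip,float(a[1])))
      print(y,fx,yaw,r)
E
```

```text
45 -60 -20 [(0, 0.0), (10, 0.0), (15, 0.0), (20, 0.0), (25, 0.0)]
45 -60 0 [(0, 13.5), (10, 0.0), (15, 0.0), (20, 0.0), (25, 0.0)]
45 -60 20 [(0, 5.2), (10, 0.0), (15, 0.0), (20, 0.0), (25, 0.0)]
45 -60 30 [(0, 0.0), (10, 0.0), (15, 0.0), (20, 0.0), (25, 0.0)]
45 -90 -20 [(0, 6.1), (10, 0.0), (15, 0.0), (20, 0.0), (25, 0.0)]
45 -90 0 [(0, 32.4), (10, 0.0), (15, 0.0), (20, 0.0), (25, 0.0)]
45 -90 20 [(0, 23.6), (10, 0.0), (15, 0.0), (20, 0.0), (25, 0.0)]
45 -90 30 [(0, 4.1), (10, 0.0), (15, 0.0), (20, 0.0), (25, 0.0)]
0 -60 -20 [(0, 0.0), (10, 0.0), (15, 0.0), (20, 0.0), (25, 0.0)]
0 -60 0 [(0, 18.9), (10, 0.0), (15, 0.0), (20, 0.0), (25, 0.0)]
0 -60 20 [(0, 0.3), (10, 0.0), (15, 0.0), (20, 0.0), (25, 0.0)]
0 -60 30 [(0, 0.0), (10, 0.0), (15, 0.0), (20, 0.0), (25, 0.0)]
0 -90 -20 [(0, 9.1), (10, 0.0), (15, 0.0), (20, 0.0), (25, 0.0)]
0 -90 0 [(0, 38.9), (10, 0.1), (15, 0.0), (20, 0.0), (25, 0.0)]
0 -90 20 [(0, 17.4), (10, 0.0), (15, 0.0), (20, 0.0), (25, 0.0)]
0 -90 30 [(0, 0.0), (10, 0.0), (15, 0.0), (20, 0.0), (25, 0.0)]
-45 -60 -20 [(0, 0.0), (10, 0.0), (15, 0.0), (20, 0.0), (25, 0.0)]
-45 -60 0 [(0, 19.4), (10, 0.0), (15, 0.0), (20, 0.0), (25, 0.0)]
-45 -60 20 [(0, 0.0), (10, 0.0), (15, 0.0), (20, 0.0), (25, 0.0)]
-45 -60 30 [(0, 0.0), (10, 0.0), (15, 0.0), (20, 0.0), (25, 0.0)]
-45 -90 -20 [(0, 16.0), (10, 0.0), (15, 0.0), (20, 0.0), (25, 0.0)]
-45 -90 0 [(0, 39.5), (10, 0.3), (15, 0.0), (20, 0.0), (25, 0.0)]
-45 -90 20 [(0, 8.3), (10, 0.0), (15, 0.0), (20, 0.0), (25, 0.0)]
-45 -90 30 [(0, 0.0), (10, 0.0), (15, 0.0), (20, 0.0), (25, 0.0)]
```

Run:
```python
from h import *; from ik import *
q=np.array(get_obs()["qpos"])
g,_=cmd(); rt=A(-9.5)
W=[((g+[.02,.0,.07]),rt),bp(-60,-150,140,-4,8),bp(-50,42,110,0,12)]
for w in W:
    a=ik(*w,q,.02); q=a[0]; print(w[0].round(3),*a)
plan(W[:1]);plan(W[1:2]);plan(W[2:])
```

```text
[ 0.404 -0.327  0.234] [ 83. -17. -25. 128. -50.  49. -14.] 0.0 0.0
[ 0.542 -0.136  0.306] [ 52. -17. -30. 116. -22.  50. -66.] 0.1 0.0
[0.569 0.051 0.282] [ 53. -17. -53. 113. -15.  50. -87.] 0.0 0.0
[0.201, -0.011, -0.136, -0.0, -0.0, -0.0]
[0.419, -0.702, 0.039, 0.012, -0.045, -0.017]
[-0.019, -0.63, 0.083, 0.011, -0.022, -0.019]
```

Call:
servo_tool(series=[[[0.05,0,-0.06,0,0,0,0],[0.1,-0.005,-0.09,0,0,0,0],[0.15,-0.01,-0.12,0,0,0,0],[0.201,-0.011,-0.136,0,0,0,0],[0.201,-0.011,-0.136,0,0,0,0],[0.201,-0.011,-0.136,0,0,0,0]]])

```text
time_s: 9.88
tool_pos: [0.4041, -0.3274, 0.2338]
tool_rot: [-180.0, -40.1, -9.5]
force: [0.6, 0.2, -0.9]
grip_width: 0.0218
grasp_force: 50.0
```

Call:
servo_tool(series=[[[0.1,-0.17,0.01,0.003,-0.011,-0.004,0],[0.2,-0.34,0.02,0.006,-0.022,-0.008,0],[0.27,-0.45,0.026,0.008,-0.03,-0.012,0],[0.34,-0.56,0.032,0.01,-0.038,-0.015,0],[0.419,-0.702,0.039,0.012,-0.045,-0.017,0],[0.419,-0.702,0.039,0.012,-0.045,-0.017,0],[0.419,-0.702,0.039,0.012,-0.045,-0.017,0],[0.419,-0.702,0.039,0.012,-0.045,-0.017,0]]])

```text
time_s: 10.55
tool_pos: [0.5442, -0.1296, 0.3069]
tool_rot: [-179.9, -32.0, -5.3]
force: [0.5, -0.4, 0.4]
grip_width: 0.0219
grasp_force: 50.0
```

Run:
```python
from h import *
st(); print(get_obs()["tool_rot"])
plan([bp(-50,42,110,0,12)],True)
```

```text
10.55 q [ 41.5 -16.3 -22.8 115.9 -17.3  48.7 -69.6] pos [ 0.5442 -0.1296  0.3069] err mm [ -24.4 -180.4   24.7] rot err 5.3 F [ 0.5 -0.4  0.4] w 0.0219 gf 50.0
[-179.89377986  -32.01869039   -5.29007765]
[-0.022, -0.607, 0.085, 0.009, -0.022, -0.017]
```

Call:
servo_tool(series=[[[-0.005,-0.12,0.017,0.002,-0.004,-0.003,0],[-0.01,-0.24,0.034,0.004,-0.009,-0.007,0],[-0.015,-0.36,0.05,0.006,-0.013,-0.01,0],[-0.02,-0.48,0.067,0.008,-0.018,-0.014,0],[-0.022,-0.607,0.085,0.009,-0.022,-0.017,0],[-0.022,-0.607,0.085,0.009,-0.022,-0.017,0],[-0.022,-0.607,0.085,0.009,-0.022,-0.017,0],[-0.022,-0.607,0.085,0.009,-0.022,-0.017,0]]])

```text
time_s: 11.22
tool_pos: [0.5665, 0.0421, 0.2791]
tool_rot: [179.9, -27.8, -2.3]
force: [0.1, 0.1, -1.0]
grip_width: 0.0216
grasp_force: 50.0
```

Run:
```python
from h import *
st()
c=eyes.read_camera("wrist"); save("pics/w2.png",c["frame"])
plan([bp(-30,42,104,0,9),bp(0,42,98,0,4),bp(15,42,95,0,2),bp(30,42,94,0,0)])
plan([bp(30,42,80,0,0),bp(30,42,63,0,0)])
```

```text
11.2167 q [ 37.7 -13.6 -41.2 113.7  -7.2  49.1 -93.9] pos [0.5665 0.0421 0.2791] err mm [-2.2 -9.  -3. ] rot err 0.7 F [ 0.1  0.1 -1. ] w 0.0216 gf 50.0
[0.017, 0.0, 0.048, 0.0, 0.016, 0.0]
[0.042, 0.0, 0.115, 0.0, 0.044, 0.0]
[0.06, 0.0, 0.15, 0.0, 0.055, 0.0]
[0.081, 0.0, 0.179, 0.0, 0.066, 0.0]
[-0.03, 0.0, 0.036, 0.0, 0.0, 0.0]
[-0.067, 0.0, 0.079, 0.0, 0.0, 0.0]
```

View pics/w2.png

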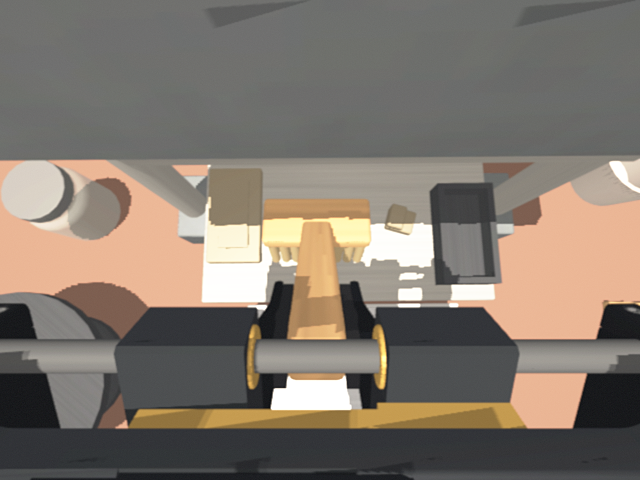

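The wrist view shows the brush held square, with its block at (317,230). The tile is left of it at (235,215), the die right at (465,232), and one offcut is visible at (400,220). Now I'll move the brush in under the platen.

Call:
servo_tool(series=[[[0.017,0,0.048,0,0.016,0,0],[0.03,0,0.08,0,0.03,0,0],[0.042,0,0.115,0,0.044,0,0],[0.06,0,0.15,0,0.055,0,0],[0.07,0,0.165,0,0.06,0,0],[0.081,0,0.179,0,0.066,0,0],[0.081,0,0.179,0,0.066,0,0],[0.081,0,0.179,0,0.066,0,0]]])

```text
time_s: 11.93
tool_pos: [0.6135, 0.0392, 0.2442]
tool_rot: [179.9, -39.8, -2.4]
force: [0.5, 0.2, -1.0]
grip_width: 0.0218
grasp_force: 50.0
```

```bash
cat > where.py <<'E'
from h import *
def where():
    p,r=meas(); rb=r*GA.inv(); o=p-rb.apply([-.095,0,.152]); yp=R.from_euler("z",PY,degrees=True)
    l=(yp.inv()*rb).as_euler("ZYX",degrees=True); e=yp.inv().apply(o+rb.apply([-.018,0,0])-PO)*1000
    print("front edge in press",e.round(1),"yaw,tip,roll",l.round(1))
E
python3 - <<'E'
from where import *
st(); where()
plan([bp(30,43,80,0,0),bp(30,43,62,0,0)],True)
E
```

```text
11.9333 q [ 39.2 -12.  -44.7 121.2  -3.7  28.  -97.6] pos [0.6135 0.0392 0.2442] err mm [ -1.7 -10.3  29.1] rot err 0.8 F [ 0.5  0.2 -1. ] w 0.0218 gf 50.0
front edge in press [27.9 30.5 91.8] yaw,tip,roll [-0.7  0.2 -0.1]
[-0.022, -0.038, 0.034, 0.003, 0.001, -0.003]
[-0.061, -0.038, 0.08, 0.003, 0.001, -0.003]
```

Call:
servo_tool(series=[[[0.004,-0.038,0,0.003,0.001,-0.003,0],[0.004,-0.038,0,0.003,0.001,-0.003,0],[-0.022,-0.038,0.034,0.003,0.001,-0.003,0],[-0.042,-0.038,0.06,0.003,0.001,-0.003,0],[-0.061,-0.038,0.08,0.003,0.001,-0.003,0],[-0.061,-0.038,0.08,0.003,0.001,-0.003,0],[-0.061,-0.038,0.08,0.003,0.001,-0.003,0]]])

```text
time_s: 12.52
tool_pos: [0.6157, 0.0524, 0.2143]
tool_rot: [180.0, -40.0, -1.6]
force: [0.5, -0.2, 0.1]
grip_width: 0.0213
grasp_force: 50.0
```

Run:
```python
from where import *
from ik import ik
st(); where()
W=[bp(30-10*i,43,62,0,max(0,min(14,(i-3)*2))) for i in range(1,13)]
q=np.array(get_obs()["qpos"])
for w in W[::3]: a=ik(*w,q,.02); print(*a)
plan(W)
c=eyes.read_camera("scene"); save("pics/s2.png",c["frame"][150:350,240:500],3)
```

```text
12.5167 q [  41.3   -9.5  -49.1  123.1    0.7   23.8 -102.1] pos [0.6157 0.0524 0.2143] err mm [0.4 1.9 0.3] rot err 0.2 F [ 0.5 -0.2  0.1] w 0.0213 gf 50.0
front edge in press [30.3 45.2 62.3] yaw,tip,roll [ 0.2  0.  -0. ]
[  40.  -11.  -47.  124.   -2.   24. -100.] 0.0 0.0
[ 36. -14. -43. 125.  -7.  28. -96.] 0.0 0.0
[ 37. -14. -43. 121.  -7.  38. -95.] 0.0 0.0
[ 39. -12. -44. 117.  -7.  46. -95.] 0.0 0.0
[-0.025, 0.0, -0.021, -0.0, 0.0, 0.0]
[-0.051, 0.0, -0.043, -0.0, 0.0, 0.0]
[-0.076, 0.0, -0.064, -0.0, 0.0, 0.0]
[-0.08, 0.0, -0.084, -0.0, -0.011, 0.0]
[-0.084, 0.0, -0.103, -0.0, -0.022, 0.0]
[-0.088, 0.0, -0.121, -0.0, -0.033, 0.0]
[-0.092, 0.0, -0.139, -0.0, -0.044, 0.0]
[-0.097, 0.0, -0.156, -0.0, -0.055, 0.0]
[-0.102, 0.0, -0.173, -0.0, -0.066, 0.0]
[-0.107, 0.0, -0.189, -0.0, -0.077, 0.0]
[-0.132, 0.0, -0.21, -0.0, -0.077, 0.0]
[-0.158, -0.0, -0.231, -0.0, -0.077, 0.0]
```

View pics/s2.png

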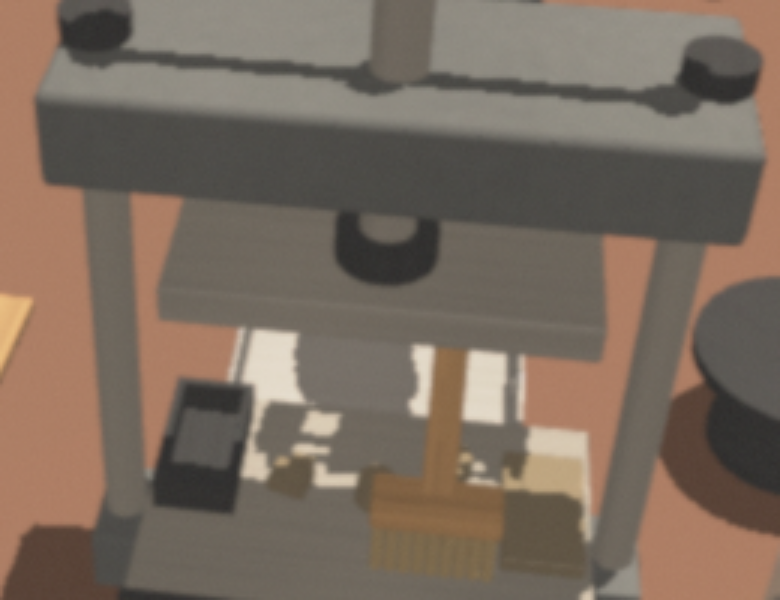

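The brush stands behind the stepped offcut (465,468) and half of the round plug (373,488). Its edge at 500 is just clear of the tile at 505. Sweep 1 now, edging a few mm away from the tile.

Call:
servo_tool(series=[[[-0.025,0.005,-0.021,0,0,0,0],[-0.051,0.01,-0.043,0,0,0,0],[-0.076,0.012,-0.064,0,0,0,0],[-0.08,0.012,-0.084,0,-0.011,0,0],[-0.084,0.012,-0.103,0,-0.022,0,0],[-0.088,0.012,-0.121,0,-0.033,0,0],[-0.092,0.012,-0.139,0,-0.044,0,0],[-0.097,0.012,-0.156,0,-0.055,0,0],[-0.102,0.012,-0.173,0,-0.066,0,0],[-0.107,0.012,-0.189,0,-0.077,0,0],[-0.132,0.012,-0.21,0,-0.077,0,0],[-0.158,0.012,-0.231,0,-0.077,0,0]]])

```text
time_s: 13.57
tool_pos: [0.536, 0.0513, 0.2389]
tool_rot: [-180.0, -26.3, -1.6]
force: [0.4, -0.0, -2.0]
grip_width: 0.0218
grasp_force: 50.0
```

Run:
```python
from where import *
st(); where()
plan([bp(-97,40,62,0,14)],True)
c=eyes.read_camera("top"); save("pics/t3.png",c["frame"][190:330,210:390],3)
```

```text
13.5667 q [ 34.4 -15.3 -39.5 119.1  -8.5  46.7 -93.5] pos [0.536  0.0513 0.2389] err mm [ 1.5 -1.7  2.2] rot err 0.3 F [ 0.4 -0.  -2. ] w 0.0218 gf 50.0
front edge in press [-87.5  41.6  73. ] yaw,tip,roll [ 0.2 13.7  0. ]
[-0.029, 0.004, -0.006, -0.001, -0.002, 0.001]
```

View pics/t3.png

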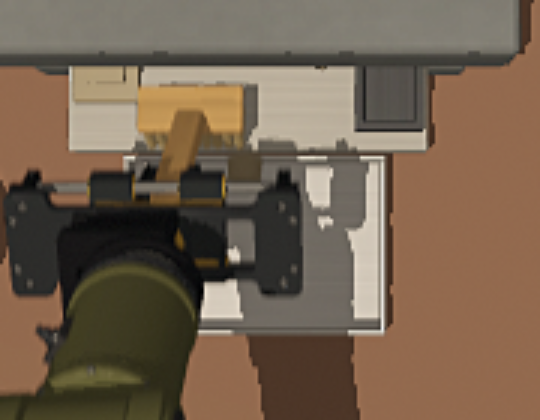

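The arm hides the middle of the tray; something brownish lies just past the bed edge at (243,165). I'll push a little further, lift, and go round to the right lane.

Call:
servo_tool(series=[[[-0.035,0.004,-0.008,-0.001,-0.002,0.001,0],[-0.035,0.004,-0.008,-0.001,-0.002,0.001,0],[-0.035,0.004,-0.008,-0.001,-0.002,0.001,0]]])

```text
time_s: 13.87
tool_pos: [0.525, 0.0504, 0.2356]
tool_rot: [179.9, -25.9, -1.7]
force: [-0.1, -0.1, -1.1]
grip_width: 0.0217
grasp_force: 50.0
```

Run:
```python
from where import *
st(); where()
plan([bp(-92,42,115,0,14),bp(-70,-10,115,0,14),bp(-50,-42,112,0,12),bp(-30,-43,104,0,9),bp(0,-43,98,0,4)],True)
```

```text
13.8667 q [ 32.6 -16.3 -37.8 120.3  -8.5  47.1 -93.8] pos [0.525  0.0504 0.2356] err mm [-2.3  0.  -1. ] rot err 0.1 F [-0.1 -0.1 -1.1] w 0.0217 gf 50.0
front edge in press [-99.5  39.7  69.4] yaw,tip,roll [-0.  14.1 -0.1]
[0.101, -0.006, -0.152, 0.001, 0.0, 0.0]
[0.167, 0.167, -0.119, 0.001, 0.0, 0.0]
[0.201, 0.274, -0.081, 0.001, 0.011, 0.0]
[0.217, 0.277, -0.028, 0.001, 0.028, 0.0]
[0.245, 0.277, 0.039, 0.001, 0.056, 0.0]
```

Call:
servo_tool(series=[[[0.06,-0.006,-0.08,0.001,0,0,0],[0.101,-0.006,-0.152,0.001,0,0,0],[0.12,0.06,-0.14,0.001,0,0,0],[0.167,0.167,-0.119,0.001,0,0,0],[0.19,0.23,-0.095,0.001,0.006,0,0],[0.201,0.274,-0.081,0.001,0.011,0,0],[0.217,0.277,-0.028,0.001,0.028,0,0],[0.23,0.277,0.005,0.001,0.042,0,0],[0.245,0.277,0.039,0.001,0.056,0,0],[0.245,0.277,0.039,0.001,0.056,0,0],[0.245,0.277,0.039,0.001,0.056,0,0]]])

```text
time_s: 14.78
tool_pos: [0.5927, -0.0351, 0.2557]
tool_rot: [-179.9, -35.8, -1.8]
force: [-0.0, -0.3, 0.1]
grip_width: 0.0214
grasp_force: 50.0
```

Run:
```python
from where import *
st(); where()
plan([bp(15,-43,95,0,2),bp(28,-43,94,0,0),bp(28,-43,78,0,0),bp(28,-43,62,0,0)],True)
c=eyes.read_camera("wrist"); save("pics/w3.png",c["frame"])
```

```text
14.7833 q [ 30.3 -12.1 -26.3 120.1 -10.5  35.3 -82.3] pos [ 0.5927 -0.0351  0.2557] err mm [-0.9 -0.2 -1.7] rot err 0.2 F [-0.  -0.3  0.1] w 0.0214 gf 50.0
front edge in press [ -1.4 -43.   98.5] yaw,tip,roll [0.1 4.2 0.1]
[0.018, -0.001, 0.033, -0.0, 0.012, 0.0]
[0.03, -0.001, 0.061, -0.0, 0.023, 0.0]
[-0.002, -0.001, 0.105, -0.0, 0.023, 0.0]
[-0.033, -0.001, 0.148, -0.0, 0.023, 0.0]
```

View pics/w3.png

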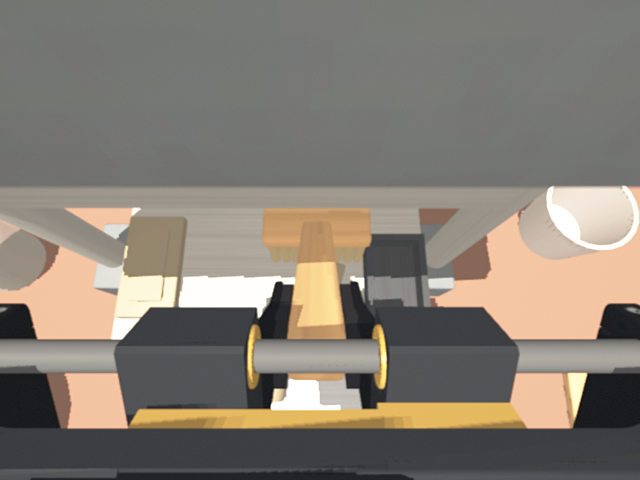

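The bed's left half and middle, (185–270, 250–300), now look empty. The tile (150,260) and die (397,270) are in place. I'll go in behind the third offcut and down.

Call:
servo_tool(series=[[[0.018,-0.001,0.033,0,0.012,0,0],[0.03,-0.001,0.061,0,0.023,0,0],[0.03,-0.001,0.061,0,0.023,0,0],[-0.002,-0.001,0.105,0,0.023,0,0],[-0.018,-0.001,0.127,0,0.023,0,0],[-0.033,-0.001,0.148,0,0.023,0,0],[-0.033,-0.001,0.148,0,0.023,0,0],[-0.033,-0.001,0.148,0,0.023,0,0]]])

```text
time_s: 15.5
tool_pos: [0.6111, -0.0352, 0.2148]
tool_rot: [-179.9, -40.0, -1.8]
force: [-0.6, -0.6, -1.3]
grip_width: 0.0218
grasp_force: 50.0
```

Run:
```python
from where import *
st(); where()
W=[bp(28-10.5*i,-43,62,0,max(0,min(14,(i-3)*2))) for i in range(1,13)]
plan(W,True)
```

```text
15.5 q [ 30.2  -8.9 -27.4 124.5 -10.   23.5 -82.5] pos [ 0.6111 -0.0352  0.2148] err mm [0.5 0.1 0.9] rot err 0.1 F [-0.6 -0.6 -1.3] w 0.0218 gf 50.0
front edge in press [ 28.5 -42.6  62.9] yaw,tip,roll [ 0.1 -0.   0. ]
[-0.03, 0.001, -0.021, -0.0, -0.0, 0.0]
[-0.057, 0.001, -0.044, -0.0, -0.0, 0.0]
[-0.083, 0.001, -0.066, -0.0, -0.0, 0.0]
[-0.088, 0.001, -0.087, -0.0, -0.011, 0.0]
[-0.093, 0.001, -0.107, -0.0, -0.022, 0.0]
[-0.099, 0.0, -0.127, -0.0, -0.033, 0.0]
[-0.104, 0.0, -0.146, -0.0, -0.045, 0.0]
[-0.11, 0.0, -0.164, -0.0, -0.056, 0.0]
[-0.116, 0.0, -0.182, -0.0, -0.067, 0.0]
[-0.122, 0.0, -0.198, -0.0, -0.078, 0.0]
[-0.149, 0.0, -0.221, -0.0, -0.078, 0.0]
[-0.176, 0.0, -0.244, -0.0, -0.078, 0.0]
```

Call:
servo_tool(series=[[[-0.03,0.001,-0.021,0,0,0,0],[-0.057,0.001,-0.044,0,0,0,0],[-0.083,0.001,-0.066,0,0,0,0],[-0.088,0.001,-0.087,0,-0.011,0,0],[-0.093,0.001,-0.107,0,-0.022,0,0],[-0.099,0,-0.127,0,-0.033,0,0],[-0.104,0,-0.146,0,-0.045,0,0],[-0.11,0,-0.164,0,-0.056,0,0],[-0.116,0,-0.182,0,-0.067,0,0],[-0.122,0,-0.198,0,-0.078,0,0],[-0.149,0,-0.221,0,-0.078,0,0],[-0.176,0,-0.244,0,-0.078,0,0]]])

```text
time_s: 16.5
tool_pos: [0.5248, -0.0325, 0.2389]
tool_rot: [-180.0, -26.2, -1.7]
force: [-0.0, 0.8, -1.9]
grip_width: 0.0215
grasp_force: 50.0
```

Call:
servo_tool(series=[[[-0.015,0,-0.004,0,0,0,0],[-0.015,0,-0.004,0,0,0,0],[-0.015,0,-0.004,0,0,0,0]]])

```text
time_s: 16.75
tool_pos: [0.5195, -0.0325, 0.2367]
tool_rot: [-180.0, -26.1, -1.7]
force: [1.0, -0.5, -0.5]
grip_width: 0.0217
grasp_force: 50.0
```

Run:
```python
from where import *
st(); where()
W=[bp(-92,-43,110,0,14),bp(-90,-150,150,-4,12)]
plan(W,True)
```

```text
16.75 q [ 29.5 -16.  -24.5 121.6 -10.5  47.1 -82. ] pos [ 0.5195 -0.0325  0.2367] err mm [-4.2  0.1 -0.2] rot err 0.1 F [ 1.  -0.5 -0.5] w 0.0217 gf 50.0
front edge in press [-101.9  -42.8   70.7] yaw,tip,roll [ 0.1 13.9  0. ]
[0.101, 0.0, -0.129, -0.0, -0.001, 0.0]
[0.145, 0.347, -0.246, -0.01, 0.01, 0.02]
```

Lifting away sideways so the cameras can see the tray and bed.

Call:
servo_tool(series=[[[0.05,0,-0.065,0,0,0,0],[0.101,0,-0.129,0,-0.001,0,0],[0.115,0.1,-0.16,-0.003,0.002,0.006,0],[0.13,0.22,-0.2,-0.006,0.006,0.012,0],[0.145,0.347,-0.246,-0.01,0.01,0.02,0],[0.145,0.347,-0.246,-0.01,0.01,0.02,0],[0.145,0.347,-0.246,-0.01,0.01,0.02,0]]])

```text
time_s: 17.33
tool_pos: [0.523, -0.1395, 0.3225]
tool_rot: [-179.9, -27.9, -6.1]
force: [-0.8, 1.2, -1.5]
grip_width: 0.0217
grasp_force: 50.0
```

Run:
```python
from where import *
st(); where()
yp=R.from_euler("z",PY,degrees=True)
c=eyes.read_camera("top"); s=eyes.read_camera("scene")
P=yp.inv().apply((cloud(c).reshape(-1,3)-PO)).reshape(480,640,3)*1000
m=(P[...,0]>-245)&(P[...,0]<-84)&(np.abs(P[...,1]+8)<104)&(P[...,2]>12)&(P[...,2]<75)
m[:, :]&=True
n,l,st_,ce=cv2.connectedComponentsWithStats(m.astype(np.uint8))
for k in range(1,n):
    if st_[k,4]>12: q=P[l==k]; print("tray",ce[k].round(),st_[k,4],q.min(0).round(),q.max(0).round())
P=yp.inv().apply((cloud(s).reshape(-1,3)-PO)).reshape(480,640,3)*1000
m=(np.abs(P[...,0])<112)&(np.abs(P[...,1])<150)&(P[...,2]>66)&(P[...,2]<100)
n,l,st_,ce=cv2.connectedComponentsWithStats(m.astype(np.uint8))
for k in range(1,n):
    if st_[k,4]>12: q=P[l==k]; print("bed",ce[k].round(),st_[k,4],q.min(0).round(),q.max(0).round())
a=cv2.resize(c["frame"][180:340,210:370,::-1],(390,390)); b=cv2.resize(s["frame"][200:360,270:460,::-1],(400,390))
cv2.imwrite("pics/chk.png",np.hstack([a,b]))
```

```text
17.3333 q [ 32.  -15.9 -13.9 113.1 -11.3  55.3 -74.1] pos [ 0.523  -0.1395  0.3225] err mm [ 0.1 -2.7  0.4] rot err 0.3 F [-0.8  1.2 -1.5] w 0.0217 gf 50.0
front edge in press [ -89.9 -152.7  157.8] yaw,tip,roll [-4.2 12.1  0.1]
tray [294. 240.] 89 [ -86. -110.   41.] [-84.  95.  65.]
tray [296. 243.] 164 [ -96. -112.   29.] [-90.  94.  58.]
tray [269. 250.] 79 [-120.   49.   12.] [-99.  75.  46.]
tray [293. 251.] 94 [-123.  -13.   13.] [-101.   16.   38.]
tray [296. 300.] 191 [-238.  -97.   22.] [-234.   95.   55.]
bed [308. 297.] 878 [ -70. -145.   66.] [ 35. -89.  93.]
bed [307. 298.] 25 [ -30. -130.   66.] [ -12. -110.   71.]
bed [421. 321.] 1061 [-45.  89.  66.] [ 59. 144.  78.]
```

View pics/chk.png

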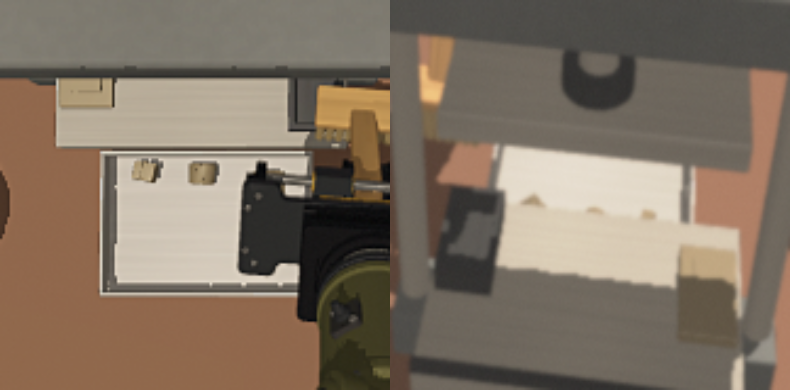

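The bed is clear, with the tile and die unmoved (the die still spans about x −70..35, the tile about −45..59). In the tray, two offcuts show in the top view at (147,170) and (203,172), and the third shows past the bed edge at (533,200) in the scene crop. Now I'll return the brush to its board.

Run:
```python
from where import *
g=np.array([.3839,-.3274,.1642]); rt=R.from_euler("xyz",[-179.9,-40.1,-9.6],degrees=True)
plan([(g+[.02,0,.08],rt)],True); plan([(g+[0,0,.03],rt)])
```

```text
[-0.412, 0.675, 0.071, -0.012, 0.068, 0.018]
[-0.158, 0.011, 0.085, 0.0, 0.0, -0.0]
```

Call:
servo_tool(series=[[[-0.1,0.17,0.018,-0.003,0.017,0.004,0],[-0.2,0.34,0.036,-0.006,0.034,0.009,0],[-0.31,0.51,0.053,-0.009,0.051,0.013,0],[-0.412,0.675,0.071,-0.012,0.068,0.018,0],[-0.412,0.675,0.071,-0.012,0.068,0.018,0],[-0.412,0.675,0.071,-0.012,0.068,0.018,0],[-0.412,0.675,0.071,-0.012,0.068,0.018,0],[-0.412,0.675,0.071,-0.012,0.068,0.018,0],[-0.412,0.675,0.071,-0.012,0.068,0.018,0]]])

```text
time_s: 18.18
tool_pos: [0.4043, -0.3271, 0.2443]
tool_rot: [-179.9, -40.0, -9.6]
force: [0.6, 0.9, -1.5]
grip_width: 0.0215
grasp_force: 50.0
```

Call:
servo_tool(series=[[[-0.08,0.006,0.043,0,0,0,0],[-0.158,0.011,0.085,0,0,0,0],[-0.158,0.011,0.085,0,0,0,0],[-0.158,0.011,0.085,0,0,0,0],[-0.158,0.011,0.085,0,0,0,0]]])

```text
time_s: 18.6
tool_pos: [0.3853, -0.3276, 0.1964]
tool_rot: [-180.0, -40.2, -9.5]
force: [-0.0, 0.0, -1.1]
grip_width: 0.0216
grasp_force: 50.0
```

Run:
```python
from where import *
st(); print(get_obs()["tool_rot"])
g=np.array([.3839,-.3274,.164]); rt=R.from_euler("xyz",[-179.9,-40.1,-9.6],degrees=True)
plan([(g+[0,0,.012],rt),(g+[0,0,.004],rt),(g,rt)],True)
c=eyes.read_camera("top"); yp=R.from_euler("z",PY,degrees=True)
P=yp.inv().apply((cloud(c).reshape(-1,3)-PO)).reshape(480,640,3)*1000
m=(P[...,0]>-230)&(P[...,0]<-99)&(np.abs(P[...,1]+8)<104)&(P[...,2]>11)&(P[...,2]<60)
n,l,s,ce=cv2.connectedComponentsWithStats(m.astype(np.uint8))
for k in range(1,n):
    if s[k,4]>12: q=P[l==k]; print("tray",ce[k].round(),s[k,4],q.min(0).round(),q.max(0).round())
```

```text
18.6 q [ 57.5 -15.2  -1.2 132.7 -45.2  42.  -14.2] pos [ 0.3853 -0.3276  0.1964] err mm [ 1.6 -0.3  2.2] rot err 0.2 F [-0.   0.  -1.1] w 0.0216 gf 50.0
[-179.99297477  -40.15233407   -9.51042196]
[-0.048, 0.0, 0.049, 0.0, -0.0, 0.0]
[-0.065, 0.0, 0.069, 0.0, -0.0, 0.0]
[-0.073, 0.0, 0.079, 0.0, -0.0, 0.0]
tray [269. 250.] 76 [-120.   50.   12.] [-99.  75.  44.]
tray [293. 251.] 93 [-123.  -13.   17.] [-102.   16.   37.]
tray [320. 254.] 114 [-130.  -84.   12.] [-109.  -53.   35.]
```

All three offcuts are in the tray, below its rim. Lowering the brush.

Call:
servo_tool(series=[[[-0.024,0,0.025,0,0,0,0],[-0.048,0,0.049,0,0,0,0],[-0.06,0,0.063,0,0,0,0],[-0.065,0,0.069,0,0,0,0],[-0.065,0,0.069,0,0,0,0],[-0.065,0,0.069,0,0,0,0],[-0.065,0,0.069,0,0,0,0]]])

```text
time_s: 19.23
tool_pos: [0.3822, -0.3282, 0.1671]
tool_rot: [-180.0, -40.1, -9.7]
force: [-0.2, -0.4, -0.7]
grip_width: 0.0219
grasp_force: 50.0
```

Run:
```python
from where import *
st(); print(get_obs()["tool_rot"])
g=np.array([.3839,-.3274,.164]); rt=R.from_euler("xyz",[-179.9,-40.1,-9.6],degrees=True)
plan([(g,rt)],True)
```

```text
19.2333 q [ 5.670e+01 -1.300e+01 -1.000e-01  1.348e+02 -4.840e+01  3.910e+01
 -9.500e+00] pos [ 0.3822 -0.3282  0.1671] err mm [-1.7 -0.8  3. ] rot err 0.1 F [-0.2 -0.4 -0.7] w 0.0219 gf 50.0
[-179.96406371  -40.11605405   -9.66936633]
[-0.003, -0.003, 0.011, 0.001, -0.0, -0.0]
```

Call:
servo_tool(series=[[[-0.003,0,0.006,0,0,0,0],[-0.005,0,0.009,0,0,0,0],[-0.005,0,0.009,0,0,0,0],[-0.005,0,0.009,0,0,0,0]]])

```text
time_s: 19.57
tool_pos: [0.3826, -0.3282, 0.1637]
tool_rot: [-179.9, -40.1, -9.7]
force: [0.9, 0.4, 1.1]
grip_width: 0.0217
grasp_force: 50.0
```

Run:
```python
from where import *
st(); print(get_obs()["tool_rot"])
```

```text
19.5667 q [ 56.6 -12.7  -0.  135.  -48.9  38.7  -9. ] pos [ 0.3826 -0.3282  0.1637] err mm [-1.1 -0.7 -0.3] rot err 0.2 F [0.9 0.4 1.1] w 0.0217 gf 50.0
[-179.93387567  -40.11212637   -9.71468317]
```

Call:
servo_tool(series=[[[0,0,0,0,0,0,0.4],[0,0,0,0,0,0,0.6],[0,0,0,0,0,0,1],[0,0,0,0,0,0,1],[0,0,0,0,0,0,1],[0,0,0,0,0,0,1],[0,0,0,0,0,0,1],[0,0,0,0,0,0,1],[0,0,0,0,0,0,1],[0,0,0,0,0,0,1]]])

```text
time_s: 20.4
tool_pos: [0.3823, -0.3278, 0.1631]
tool_rot: [-179.9, -40.1, -9.7]
force: [-0.1, 0.7, 0.8]
grip_width: 0.0805
grasp_force: 0.0
```

Run:
```python
from where import *
st()
p,r=meas(); plan([(p+r.apply([.10,0,0]),r)],True)
```

```text
20.4 q [ 56.6 -12.7  -0.  135.  -48.8  38.7  -9. ] pos [ 0.3823 -0.3278  0.1631] err mm [-1.4 -0.3 -0.9] rot err 0.2 F [-0.1  0.7  0.8] w 0.0805 gf 0.0
[0.333, -0.0, 0.0, 0.0, 0.0, 0.0]
```

Call:
servo_tool(series=[[[0.08,0,0,0,0,0,1],[0.16,0,0,0,0,0,1],[0.24,0,0,0,0,0,1],[0.333,0,0,0,0,0,1],[0.43,0,-0.1,0,0,0,1],[0.5,0,-0.2,0,0,0,1],[0.5,0,-0.25,0,0,0,1],[0.5,0,-0.25,0,0,0,1],[0.5,0,-0.25,0,0,0,1]]])

```text
time_s: 21.15
tool_pos: [0.4477, -0.3395, 0.3177]
tool_rot: [-180.0, -40.1, -9.7]
force: [-0.5, 0.2, -1.2]
grip_width: 0.0871
grasp_force: 0.0
```

Run:
```python
from where import *
st()
yp=R.from_euler("z",PY,degrees=True)
for n in("top","scene"):
    c=eyes.read_camera(n); P=cloud(c); f=c["frame"].astype(int); z=P[...,2]
    w=(P[...,0]>.33)&(P[...,0]<.56)&(P[...,1]>-.45)&(P[...,1]<-.25)
    wood=(f[...,0]>f[...,2]+40)
    q=P[w&wood&(z>.055)&(z<.075)]
    print(n,"block",len(q),cv2.minAreaRect((q[:,:2]*1000).astype(np.float32)) if len(q)>5 else 0)
    q=P[w&wood&(z>.09)&(z<.2)]; print(" handle",len(q),q.mean(0).round(3) if len(q) else 0,q.max(0).round(3) if len(q) else 0)
    Q=yp.inv().apply(P.reshape(-1,3)-PO).reshape(P.shape)*1000
    m=(np.abs(Q[...,0])<112)&(np.abs(Q[...,1])<150)&(Q[...,2]>66)&(Q[...,2]<100)
    k,l,s,ce=cv2.connectedComponentsWithStats(m.astype(np.uint8))
    for i in range(1,k):
        if s[i,4]>60: print(" bed",Q[l==i].min(0).round(),Q[l==i].max(0).round())
```

```text
21.15 q [ 57.4 -15.2  -6.8 118.1 -35.7  50.1 -32.6] pos [ 0.4477 -0.3395  0.3177] err mm [-10.    1.2  90.3] rot err 0.1 F [-0.5  0.2 -1.2] w 0.0871 gf 0.0
top block 473 ((475.117919921875, -343.20306396484375), (83.62989807128906, 42.7586669921875), 80.4971923828125)
 handle 25 [ 0.449 -0.33   0.098] [ 0.459 -0.326  0.112]
 bed [-45.  89.  67.] [-17. 144.  82.]
 bed [ -70. -146.   66.] [-17. -89.  94.]
scene block 491 ((475.7830810546875, -342.94049072265625), (85.54562377929688, 51.12031936645508), 79.83319091796875)
 handle 588 [ 0.414 -0.331  0.141] [ 0.462 -0.315  0.192]
 bed [ -70. -145.   66.] [ 35. -89.  91.]
 bed [-45.  89.  66.] [ 59. 144.  79.]
```

```bash
python3 -c "
from cell import env
print(env.sign_off())"
```

```text
the job is handed in; nothing more can be done
None
```

I swept all three offcuts into the scrap tray, stood the brush back upright on its plywood board and let go, and handed the job in at about 21 s; the tile and die stayed where they lay, and the arm stayed well away from the tub and jar, though I did not re-measure those two.

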